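# Raise the pastry warmer's counterweighted window to the loading mark

## Robot

A 6-joint arm with a two-finger parallel gripper is mounted at the origin on the work surface. World frame = base frame: x ahead of the robot, y to its left, z up, the work surface at z = 0. Lengths are in mm, angles in rad, forces in N, time in s.
With the tool pointing down it reaches from about 300 to 775 mm from the base axis. Payload 14.6 kg.
Tool frame: the origin (TCP) lies at the very end of the fingers, on their centre line; the grasp point (between the pads) lies 19 mm behind it; z points along the fingers, y is the line along which they close (so a half turn about z gives the same grasp; the last joint's range is limited). The gripper opens to 94 mm and grips with 3 to 60 N. Pads are 16 mm wide; open, the fingers measure 119 mm over their backs; the gripper's body (75 mm by 177 mm) begins 78 mm behind the grasp point.
Start: joints at [1.274, 0.3, 1.521, -0, 1.321, -0.067], TCP at [125.279, 535.532, 205.446] pointing down, gripper open.
Joint ranges: [-3.03, 3.03], [-0.79, 2.21], [0.23, 2.52], [-1.04, 4.18], [0, 3.07], [-2.55, 2.55]. Speed limits (rad/s): [2.22, 2.22, 2.57, 3.14, 3.14, 3.14].

## Interface

Orientations are given as [roll, pitch, yaw] about the fixed x, y, z axes, in that order (R = Rz(yaw) Ry(pitch) Rx(roll)).
In Python, from cell import manip, camera, get_calibration gives the robot as it stands. The module is installed in compiled form; this text tells all that it offers.
- The arm moves only by the tool jog_arm, never from a script. Its argument "plan" is one flat list of numbers, 6 for each row, row after row: the shift along the world's x, y, z in m, then the turn, a rotation vector about the world's x, y, z in degrees. A call has 1 to 20 rows; each row is the pose to reach, as a shift and turn from the pose commanded when the call began; what a row does not reach only later rows make up. A row lasts 1/10 s, in which the tool goes at most 50 mm and 8.59 degrees, less where a joint would pass 70% of its speed; a pose out of reach is approached as far as the arm can. A call with a gripper value outside its range is refused whole. "claw" is the finger opening in m, from 0 to 0.094, set as the call begins (left out, the last holds). The fingers move at their own pace and stop on an object; "force" is the grip in N (left out, the last holds). Time passes only in rows, so rows that repeat a pose let the fingers close. It gives the time, the measured TCP pose, the force, the opening and the grip force at its end, in the units of the state.
- manip.read_state(): the state, without advancing time (a new reading comes with each control period).
- camera(name): name is "scene" or "top" or "wrist"; returns (picture, depth): 400x640x3 uint8, red, green, blue; 400x640 float32, mm along the optical axis (not along the pixel's ray), 0 where there is no reading.
- get_calibration(name): a dict with "fx", "fy", "cx", "cy" (pixels), "origin" and "attitude" of the camera in the world. Camera axes: x right, y down, z forward; pixel columns grow to the right and rows downward; lengths in mm; the calibration is good to about 2 mm. A picture is of the moment at which its call begins: read the wrist's pose just before it. get_calibration takes no time and is no camera call; for the wrist camera it gives the pose at the moment of the call.
- manip.sign_off(): hands the job in; it is judged then, once.
The state is a dict: "clock": time; "joints": joint angles; "qd": joint speeds; "effort": joint torques, N m; "eef_pos": TCP position; "eef_rot": TCP orientation; "wrist_force": force on the tool from outside, world axes, zero at the start; "moment": the same for the moment, N m; "finger_gap": finger opening in mm; "finger_force": force on a finger pad.
Only numpy, scipy, OpenCV 4.12 (cv2) and the standard library are available. Lean on these libraries where they do the work, as an engineer would, in place of code of your own. Each camera call takes 0.05 s, during which the arm holds its last target. There are 200 camera calls.

## Task

Open the pastry warmer for loading: with your fingertips beneath the lip, push its counterweighted front window up until the top of the lip is level with the flat pointer blade on its left-hand post, then take your hand away and leave the window standing there. Only push on the finger strip under the lip: do not grip the window or handle its glass and frame, and leave the pointer, the jug, the cup and the tamper where they are.

Things in the scene. Friction and masses are not known exactly. Their poses are not given: they have to be found in the camera images.
- case: Fixed countertop pastry warmer, 280 deep (x), 400 wide (y), 470 mm high: steel plinth up to 100 mm, glass above. Origin at the centre of its underside; z up, -x points out of its front with the window, roughly to world +y. Plinth front at x = -140 mm; front of the side posts at x = -155 mm (|y| 160 to 200 mm). A knob stands 16 mm out of the plinth at y = -130 mm.
- sash (a joint): Height of the sliding window above shut, in m: 0 shut, grows upward, 0.17 fully up. It slides straight up; counterweights balance it, so it stays wherever it is left; moving it takes about 2 to 7 N.
- lip (a point): Middle of the lip's front edge, at its top face (119 mm above the counter when shut; moves with the window). The lip is a level aluminium ledge along the window's foot, 308 mm long (case y), 8 mm thick, sticking out 50 mm past the plinth's face and 38 mm past the window's bottom rail. Axes as the case's.
- mark (a point): Centre of the top face of the pointer blade: a level black tongue 4 mm thick, 22 mm wide, 40 mm long, sticking forward from a black clamp block on the warmer's left-hand post (left as one faces the window, case +y, the end farther from the robot). The lip's top face must come to this height, 90 to 150 mm above where it is when shut.
- milk_jug: Loose steel milk jug, 84 mm across the rim, 105 mm high, handle to its +y; origin at the centre of its underside. Bystander.
- cup: Loose white cup, 92 mm across the rim, 62 mm high, handle to its +y; origin at the centre of its underside. Bystander.
- tamper: Loose wooden-handled coffee tamper standing on its 58 mm base, 90 mm high; origin at the centre of its underside. Bystander.
- strip (a point): Middle of the front lower edge of the black rubber finger strip under the lip: 300 mm long, 36 mm deep, 6 mm thick, flush with the lip's front edge. Push on its underside, 14 mm below the lip's top. Free below down to the counter and back to the plinth, 50 mm behind. The other parts of the window must not be gripped or pushed over 5 N. Axes as the case's.

How it is judged:
By the outcome, as a careful person would: the job done as asked, in the order asked, and still so for the second after the job is handed in, with the robot touching nothing.
It also fails if it takes over 38 s, if anything falls off the work surface, if the arm or the gripper's body presses on something with over 40 N, if the wrist force passes 120 N, or if a joint passes its speed limit or range.

## Working session

There is one attempt and no reset: what is moved stays moved. The work goes in short steps, Python scripts to look and compute and a tool call to move; the robot and the scene stay as the last step left them, time stands still between calls to the robot, and variables do not carry over. Pictures are saved under pics/ and viewed, at most 10 in all, crops included, and the job is handed in when it is done.

Besides the shell and the picture viewer there is one more tool, called after ">>>" as name(argument=value, ...) on one line, values as JSON. jog_arm: Moves the arm, as the interface text tells. Its arguments: {"type":"object","properties":{"plan":{"type":"array"},"claw":{"type":"number"},"force":{"type":"number"}},"required":["plan"]}

```bash
mkdir -p pics; cat > h.py <<'E'
import numpy as np, cv2
from cell import manip, camera, get_calibration
np.set_printoptions(precision=1,suppress=True)
def snap(n):
    c=get_calibration(n); im,d=camera(n); np.savez(f'{n}.npz',im=im,d=d,K=np.array([c['fx'],c['fy'],c['cx'],c['cy']]),o=np.array(c['origin'],float),a=np.array(c['attitude'],float)); return im,d,c
E
python3 - <<'E'
from h import *
for n in ("scene","top"):
    im,d,c=snap(n); print(c); cv2.imwrite(f'pics/{n}1.png',im[:,:,::-1])
print(manip.read_state())
E
```

```text
{'fx': 418.2622141860024, 'fy': 418.2622141860024, 'cx': 317.0662763939843, 'cy': 196.51504679180678, 'origin': array([ 331.8, -131.7,  982.7]), 'attitude': array([-2.9, -0. , -1.3])}
{'fx': 450.64490767482437, 'fy': 450.64490767482437, 'cx': 320.90262139093045, 'cy': 202.73773333572825, 'origin': array([ 498.9,  -77.6, 1175.1]), 'attitude': array([-3.1, -0. , -1.6])}
{'clock': 0.1, 'joints': array([ 1.3,  0.3,  1.5, -0. ,  1.3, -0.1]), 'qd': array([-0., -0., -0., -0., -0., -0.]), 'effort': array([ -0. , -53.3, -35.3,   0.1,   0. ,  -0. ]), 'eef_pos': array([125.2, 535.3, 204.9]), 'eef_rot': array([-3.1, -0. ,  2.9]), 'wrist_force': array([-0.2,  0.3, -1.2]), 'moment': array([ 0., -0.,  0.]), 'finger_force': 0.0, 'finger_gap': 93.62152569801538}
```

View pics/scene1.png

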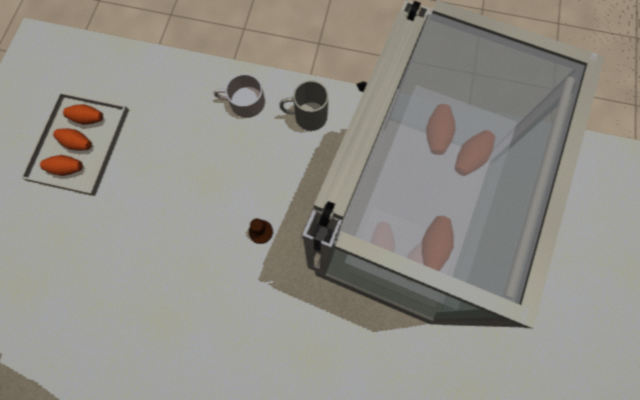

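View pics/top1.png

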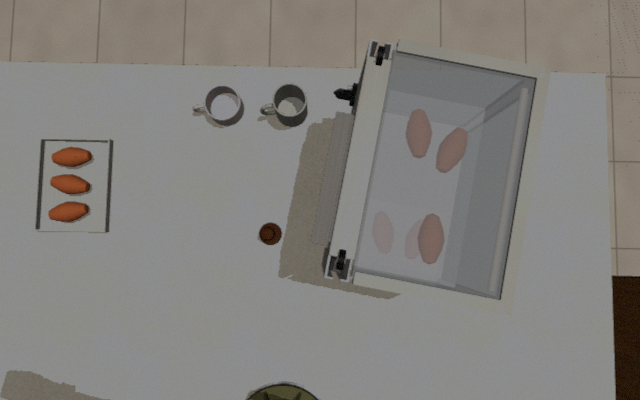

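The scene shows the warmer on the right with its window facing image left (world +y). The top view shows the lip strip from (347,112) to (318,242) and the pointer at (345,94). The jug is at (290,105), the cup at (222,105) and the tamper at (270,233). I'll measure from the top view.

```bash
cat >> h.py <<'E'
from scipy.spatial.transform import Rotation as Ro
def pts(n):
    z=np.load(f'{n}.npz'); fx,fy,cx,cy=z['K']; d=z['d'].astype(float)
    v,u=np.mgrid[:400,:640]; P=np.stack([(u-cx)/fx*d,(v-cy)/fy*d,d],-1)
    a=z['a']; R=Ro.from_euler('xyz',a).as_matrix() if a.shape==(3,) else a
    return P@R.T+z['o'], z['im'], d
E
python3 - <<'E'
from h import *
P,im,d=pts('top')
for nm,(u,v) in dict(counter=(200,250),c2=(290,300),tamper=(270,233),cup=(222,105),jug=(290,100)).items(): print(nm,P[v,u],d[v,u])
print('ptr region z'); print(P[84:104,334:362,2].round(0).astype(int))
print(im[84:104,334:362].mean(-1).astype(int))
for v in range(110,250,10):
    r=P[v,300:350]; m=(abs(r[:,2]-119)<12); 
    if m.any(): print(v,m.sum(),r[m][0],r[m][-1],np.median(r[m][:,2]))
for n,box,zz in (('jug',(60,145,255,312),60),('cup',(75,130,190,250),30),('tamper',(215,250,250,290),40)):
    a=P[box[0]:box[1],box[2]:box[3]].reshape(-1,3);a=a[(a[:,2]>zz)&(a[:,2]<130)];print(n,a.min(0),a.max(0))
E
```

```text
counter [458.4 223.5  -0.8] 1167.1168212890625
c2 [334.8 -12.4   4.6] 1154.5352783203125
tamper [504.8  34.9  83.2] 1088.3883056640625
cup [839.7 177.4   7.3] 1187.787109375
jug [857.2  -1.3   5.1] 1192.781005859375
ptr region z
[[  -2   -1   -2    1   -3   -3    2   -2   -1    1    1    4    3   -3
     7    0 1175    1    0  222  222  221  222  225  301  339  340  470]
 [   3   -2    4    4    1    0    0    2    2   -1    5   -2    2    3
   211  208   -2    0  216  222  221  221  220  242  317  337  335  470]
 [   2   -2    2    0   -2   -2   -1   -1    4    3   -4   -3   -4    1
   211  215  209  213  218  219  223  218  223  259  326  329  329  470]
 [  -6    1   -1    0   -1    0    0    2   -3   -1    3   -2    2  207
   212  210  213  212  221  221  224  221  220  272  320  323  451  470]
 [   0   -2   -3   -2  219  220  221  219    2    3    1    0   -2  213
   211  211  214  213  223  224  223  219  221  287  314  315  461  472]
 [  -3    1    3  217  217  221  219  222  221  217  220  219  218  210
   210  212  211  209  218  225  222  222  222  298  309  312  468  469]
 
[... 3805 characters left out ...]
0 124 125 111  97  77  51  23   7   6  13  10  15  20
   18  13  23  39  46  54  74 118 134 135]
 [139 137 140 140 140 143 138 135 135 132 128 124 112 102  81  50  24  14
    2  15  23  42  52  55  94 124 134 136]
 [138 137 137 137 140 139 141 139 139 138 141 138 135 135 132  93  25  13
   15   9  24  42  44  64 100 126 133 134]
 [139 142 137 140 140 140 140 139 138 138 139 140 139 141 139  98  18  16
    1   3  38  44  47  65 116 133 133 136]
 [140 141 141 140 141 139 139 140 138 139 139 138 139 140 129  81   0  13
    6   4  37  48  47  70 120 134 133 134]]
jug [786.4 -46.4  60.2] [869.9  69.1 110.5]
cup [785.3 121.5  30.2] [878.  246.8  67.6]
tamper [490.1  26.9  57.8] [519.6  57.   90.9]
```

```bash
python3 - <<'E'
from h import *
P,im,d=pts('top')
for v in (115,130,150,177,200,220,238): print(v,P[v,312:352:2,2].round(0).astype(int))
for v in range(110,250,12):
    r=P[v,300:362]; m=(r[:,2]>95)&(r[:,2]<150)
    if m.any(): print(v,m.sum(),r[m][0],r[m][-1],np.median(r[m][:,2]))
q=P[91:96,334:356].reshape(-1,3); q=q[abs(q[:,2]-219)<6]; print('ptr',q.mean(0),q.min(0),q.max(0))
st=manip.read_state(); print(st['joints'],np.round(st['eef_rot'],3)); print(get_calibration('wrist'))
np.set_printoptions(precision=4); print(np.load('top.npz')['a'],np.load('scene.npz')['a'])
E
```

```text
115 [  0   1  -1   1  -3  -3   0   3  -2   1   0   0 153 148 156 154 150 153
 153 151]
130 [  2  -6   1  -2  -2   0  -6   4   0   2 151 152 149 151 152 153 153 156
 153 173]
150 [ -2  -2   0   1   1  -2  -2  -1 153 154 155 152 150 152 152 153 155 174
 459 470]
177 [ -1   0   5   0   4  -3 155 152 154 153 150 151 154 151 173 297 470 469
 467 468]
200 [  1  -3  -4 155 152 151 153 155 152 154 150 153 176 310 470 468 468 471
 471 470]
220 [ -3  -2 154 150 150 153 152 152 153 154 176 309 473 469 468 469 468 469
 470 470]
238 [152 154 154 150 154 154 153 152 174 205 467 469 467 468 468 472 470 470
 470 468]
110 4 [803.2 -32.4 102.4] [ 794.5 -153.2  141.1] 104.81470135586176
122 3 [ 763.  -113.5  149.6] [ 764.1 -150.7  148.2] 148.24657141794273
146 2 [ 706.7 -102.8  149.4] [ 707.3 -123.6  147.9] 148.63738147578238
158 2 [ 678.9 -110.1  149.2] [ 679.4 -135.5  149. ] 149.14249937004524
170 1 [ 651.1 -112.8  148.9] [ 651.1 -112.8  148.9] 148.89379840868264
182 2 [623.  -90.3 149.2] [ 623.5 -120.1  149. ] 149.07717630944046
194 2 [595.4 -97.6 149.7] [ 595.5 -102.2  149.6] 149.6482259892473
206 1 [567.8 -82.1 148.1] [567.8 -82.1 148.1] 148.0786059826421
218 1 [540.4 -87.1 148.2] [540.4 -87.1 148.2] 148.16554759295605
230 5 [513.2 -87.5 147.7] [ 515.3 -178.7   98.1] 149.4223138651771
242 4 [485.6 -67.5 148.8] [ 486.7 -174.3   97.6] 148.76197807476296
ptr [ 809.2 -132.9  220.1] [ 803.5 -155.7  215.5] [ 814.4 -110.1  224.9]
[ 1.3  0.3  1.5 -0.   1.3 -0.1] [-3.1 -0.   2.9]
{'fx': 303.60792431447857, 'fy': 303.60792431447857, 'cx': 320.0414886315463, 'cy': 197.27191809977876, 'origin': array([ 58.7, 551.2, 384.4]), 'attitude': array([2.9, 0. , 1.3])}
[-3.0674 -0.0096 -1.5545] [-2.852  -0.0025 -1.3485]
```

>>> jog_arm(plan=[0,0,0.1,0,0,0,0.4,-0.25,0.2,0,0,-48,0.4,-0.25,0.2,0,0,-48,0.4,-0.25,0.2,0,0,-48,0.4,-0.25,0.2,0,0,-48,0.4,-0.25,0.2,0,0,-48,0.4,-0.25,0.2,0,0,-48,0.4,-0.25,0.2,0,0,-48,0.4,-0.25,0.2,0,0,-48,0.4,-0.25,0.2,0,0,-48,0.4,-0.25,0.2,0,0,-48,0.4,-0.25,0.2,0,0,-48,0.4,-0.25,0.2,0,0,-48], claw=0.02)

```text
clock: 1.4
eef_pos: [525.7, 285.1, 404.6]
eef_rot: [-3.14, -0.0, 2.073]
wrist_force: [0.6, -0.3, -0.7]
finger_gap: 20.4
finger_force: 0.0
```

```bash
cat > k.py <<'E'
from h import *
s=manip.read_state(); R=Ro.from_euler('xyz',s['eef_rot'])
print(s['clock'],s['eef_pos'],np.round(s['joints'],3)); print('tool x,y,z cols',R.as_matrix().round(3).tolist())
E
cat > goal.py <<'E'
from h import *
import sys
s=manip.read_state(); R=Ro.from_euler('xyz',s['eef_rot']); up=np.radians(float(sys.argv[1])) ; a=np.radians(float(sys.argv[2]))
z=np.array([-np.sin(a)*np.cos(up),-np.cos(a)*np.cos(up),np.sin(up)])
for sg in (1,-1):
    y=sg*np.array([np.cos(a),-np.sin(a),0]); x=np.cross(y,z); G=Ro.from_matrix(np.c_[x,y,z])
    print(sg,np.degrees((G*R.inv()).as_rotvec()))
E
python3 k.py; python3 goal.py 5 11
```

```text
1.4 [525.7 285.1 404.6] [ 0.4  0.4  1.   0.   1.8 -0.1]
tool x,y,z cols [[-0.481, 0.877, -0.001], [0.877, 0.481, -0.0], [0.0, -0.001, -1.0]]
1 [-95.4 -14.9 -30. ]
-1 [-17.9 114.8 100.1]
```

>>> jog_arm(plan=[0,0,0,-8,-1.2,-2.5,0,0,0,-16,-2.5,-5,0,0,0,-24,-3.7,-7.5,0,0,0,-32,-5,-10,0,0,0,-40,-6.2,-12.5,0,0,0,-40,-6.2,-12.5])

```text
clock: 2.0
eef_pos: [524.1, 288.3, 401.9]
eef_rot: [-2.937, 0.686, 1.926]
wrist_force: [-0.3, 0.4, -0.6]
finger_gap: 20.0
finger_force: 0.0
```

```bash
sed -i 's/precision=1/precision=3/' h.py; python3 k.py; python3 goal.py 5 11
```

```text
2.0 [524.1   288.336 401.858] [ 0.679  0.622  0.767 -0.66   2.119  0.15 ]
tool x,y,z cols [[-0.269, 0.963, 0.025], [0.725, 0.219, -0.653], [-0.634, -0.157, -0.757]]
1 [-55.041  -9.259 -17.571]
-1 [  2.564 151.604  59.057]
```

```bash
cat > fk.py <<'E'
import numpy as np
from scipy.spatial.transform import Rotation as Ro
E=lambda ax,a: Ro.from_euler(ax,a).as_matrix()
def ori(q): return E('z',q[0])@E('y',q[1]+q[2])@E('z',q[3])@E('y',q[4])@E('z',q[5])
def basis(q):
    A=E('z',q[0]);B=A@E('y',q[1]);C=A@E('y',q[1]+q[2]);D=C@E('z',q[3])@E('y',q[4])
    return np.c_[A[:,0],A[:,1],A[:,2],B[:,2],C[:,0],C[:,2],D[:,2]]
E
python3 - <<'E'
from h import *
from fk import *
s=manip.read_state(); R=Ro.from_euler('xyz',s['eef_rot']).as_matrix()
print((ori(s['joints']).T@R).round(3)); print(basis(s['joints']).round(2)); print(s['joints'].tolist(),s['eef_pos'].tolist())
c=get_calibration('wrist'); print(c, (R.T@(np.array(c['origin'])-s['eef_pos'])).round(1))
print((R.T@Ro.from_euler('xyz',c['attitude']).as_matrix()).round(2))
E
```

```text
[[ 0. -1. -0.]
 [ 1.  0.  0.]
 [-0. -0.  1.]]
[[ 0.78 -0.63  0.    0.45  0.14  0.77  0.02]
 [ 0.63  0.78  0.    0.37  0.11  0.62 -0.65]
 [ 0.    0.    1.    0.81 -0.98  0.18 -0.76]]
[0.6794136171596247, 0.62191208985234, 0.766721654411378, -0.6601070127797065, 2.1193744102492613, 0.15033463333357372] [524.099854505838, 288.3359779778978, 401.8584370307868]
{'fx': 303.60792431447857, 'fy': 303.60792431447857, 'cx': 320.0414886315463, 'cy': 197.27191809977876, 'origin': array([500.662, 454.623, 494.994]), 'attitude': array([2.209, 0.158, 0.223])} [  67.9   -0.8 -179.6]
[[-0.   -0.97 -0.23]
 [ 1.   -0.   -0.  ]
 [ 0.   -0.23  0.97]]
```

>>> jog_arm(plan=[0.04,-0.02,-0.02,0,0,0,0.08,-0.04,-0.05,0,0,0,0.12,-0.06,-0.08,0,0,0,0.12,-0.06,-0.08,0,0,0], claw=0)

```text
clock: 2.4
eef_pos: [647.3, 222.7, 321.1]
eef_rot: [-2.94, 0.679, 1.918]
wrist_force: [0.6, 0.1, -0.4]
finger_gap: 0.4
finger_force: 0.0
```

```bash
cat > ik.py <<'E'
from h import *
from fk import *
from scipy.optimize import least_squares
s=manip.read_state()
Q=[[1.274,.3,1.521,0,1.321,-.067],[0.6794136,0.6219121,0.7667217,-0.660107,2.1193744,0.1503346],s['joints']]
X=[[125.279,535.532,205.446],[524.0999,288.336,401.8584],s['eef_pos']]
A=np.vstack([basis(q) for q in Q]);b=np.hstack(X)
w,res,rk,sv=np.linalg.lstsq(A,b,rcond=None)
TP=np.array([[0,-1,0],[1,0,0],[0,0,1.]])
lo=np.array([-3.03,-.79,.23,-1.04,0,-2.55]);hi=np.array([3.03,2.21,2.52,4.18,3.07,2.55])
def solve(p,G,q0s):
    best=None
    for q0 in q0s:
        f=lambda q: np.r_[(basis(q)@w-p)/100,(ori(q)@TP-G).ravel()]
        r=least_squares(f,np.clip(q0,lo+.01,hi-.01),bounds=(lo,hi))
        if best is None or r.cost<best.cost: best=r
    return best
def goal(a,up,roll):
    a,up=np.radians([a,up]); z=np.array([-np.sin(a)*np.cos(up),-np.cos(a)*np.cos(up),np.sin(up)])
    y=np.array([np.cos(a),-np.sin(a),0]);x=np.cross(y,z)
    return np.c_[x,y,z]@E('z',np.radians(roll))
E
python3 - <<'E'
from ik import *
print('params',w.round(1),rk,sv.round(2),np.abs(A@w-b).max()); print(s['joints'],s['eef_pos'])
seeds=[s['joints'],[.2,1.2,1.,-.9,2,0],[.2,1.2,.8,-.9,2,1.5],[.2,1.2,1,-.9,2,-1.5],[0,.5,1.5,3.9,1,0],[0,.5,1.5,3.9,1,1.5],[0,.5,1.5,3.9,1,-1.5]]
for a in (11,20,30,40):
  for roll in (0,45,90,-45,-90,180):
    r=[solve(np.array([580,-98,z]),goal(a,3,roll),seeds) for z in (110,195)]
    print(a,roll,[round(k.cost,5) for k in r],r[0].x.round(2),r[1].x.round(2))
E
```

```text
params [  0.5  36.8 221.8 424.2  41.1 447.1 271. ] 7 [3.33 2.47 1.82 0.59 0.31 0.23 0.07] 0.012715453807913946
[ 0.506  0.802  0.653 -0.672  1.962  0.054] [647.289 222.678 321.128]
11 0 [np.float64(0.12063), np.float64(0.15107)] [ 0.17  0.97  1.22 -1.04  1.87  0.75] [ 0.17  0.82  1.23 -1.04  1.89  0.63]
11 45 [np.float64(0.12063), np.float64(0.15107)] [ 0.17  0.97  1.22 -1.04  1.87  1.53] [ 0.17  0.82  1.23 -1.04  1.89  1.42]
11 90 [np.float64(0.12063), np.float64(0.15107)] [ 0.17  0.97  1.22 -1.04  1.87  2.32] [ 0.17  0.82  1.23 -1.04  1.89  2.2 ]
11 -45 [np.float64(0.12063), np.float64(0.15107)] [ 0.17  0.97  1.22 -1.04  1.87 -0.04] [ 0.17  0.82  1.23 -1.04  1.89 -0.15]
11 -90 [np.float64(0.12063), np.float64(0.15107)] [ 0.17  0.97  1.22 -1.04  1.87 -0.82] [ 0.17  0.82  1.23 -1.04  1.89 -0.94]
11 180 [np.float64(0.12063), np.float64(0.15107)] [ 0.17  0.97  1.22 -1.04  1.87 -2.39] [ 0.17  0.82  1.23 -1.04  1.89 -2.51]
20 0 [np.float64(0.06883), np.float64(0.10024)] [ 0.15  1.04  1.13 -1.04  1.98  0.76] [ 0.15  0.89  1.14 -1.04  2.01  0.65]
20 45 [np.float64(0.06883), np.float64(0.10
[... 1382 characters left out ...]
] [ 0.09  1.2   0.89 -1.04  2.24  0.72] [ 0.08  1.05  0.92 -1.04  2.27  0.64]
40 45 [np.float64(0.0112), np.float64(0.03281)] [ 0.09  1.2   0.89 -1.04  2.24  1.51] [ 0.08  1.05  0.92 -1.04  2.27  1.43]
40 90 [np.float64(0.0112), np.float64(0.03281)] [ 0.09  1.2   0.89 -1.04  2.24  2.29] [ 0.08  1.05  0.92 -1.04  2.27  2.21]
40 -45 [np.float64(0.0112), np.float64(0.03281)] [ 0.09  1.2   0.89 -1.04  2.24 -0.06] [ 0.08  1.05  0.92 -1.04  2.27 -0.14]
40 -90 [np.float64(0.0112), np.float64(0.03281)] [ 0.09  1.2   0.89 -1.04  2.24 -0.85] [ 0.08  1.05  0.92 -1.04  2.27 -0.93]
40 180 [np.float64(0.0112), np.float64(0.03281)] [ 0.09  1.2   0.89 -1.04  2.24 -2.42] [ 0.08  1.05  0.92 -1.04  2.27 -2.5 ]
```

```bash
python3 - <<'E'
from ik import *
seeds=[[.2,1.2,.8,-.9,2,0],[0.3,.5,1.5,3.9,1,0],[.3,.3,2,3.9,1,-1]]
for px in (520,600,680):
  fy=-57-(px-486)*.19-22
  for up in (3,15,30):
   out=[]
   for a in range(-80,81,10):
    c=[]
    for z in (115,200):
      p=np.array([px,fy,z]); cs=[]
      for q0 in seeds:
        zt=goal(a,up,0)[:,2]
        f=lambda q: np.r_[(basis(q)@w-p)/100,(ori(q)[:,2]-zt)]
        r=least_squares(f,q0,bounds=(lo,hi)); cs.append((r.cost,r.x))
      c.append(min(cs,key=lambda t:t[0]))
    if max(k[0] for k in c)<1e-6: out.append((a,c[0][1].round(2).tolist(),c[1][1].round(2).tolist()))
   print(px,up); [print('  ',*o) for o in out]
E
```

```text
520 3
   -80 [-0.29, 0.69, 2.4, 3.02, 1.57, 0.0] [-0.29, 0.34, 2.46, 3.02, 1.29, 2.22]
   -70 [-0.11, 0.69, 2.38, 3.38, 1.55, 1.93] [-0.11, 0.35, 2.44, 3.39, 1.28, -1.0]
   -60 [0.05, 0.69, 2.32, 3.71, 1.51, -1.0] [0.05, 0.38, 2.38, 3.73, 1.3, 0.0]
   50 [0.07, 1.16, 1.02, -0.95, 2.33, 0.0] [0.07, 1.02, 1.06, -1.03, 2.39, 0.0]
   60 [0.02, 1.21, 0.92, -0.86, 2.45, 0.0] [0.02, 1.08, 0.96, -0.95, 2.51, 0.0]
   70 [-0.04, 1.25, 0.83, -0.75, 2.55, 0.0] [-0.04, 1.12, 0.87, -0.85, 2.62, 0.0]
   80 [-0.1, 1.29, 0.76, -0.6, 2.65, 0.0] [-0.1, 1.15, 0.81, -0.7, 2.72, 0.0]
520 15
   -80 [-0.29, 0.89, 2.31, 3.02, 1.89, -1.74] [-0.29, 0.57, 2.4, 3.03, 1.67, 2.11]
   -70 [-0.12, 0.89, 2.29, 3.37, 1.87, 0.0] [-0.12, 0.58, 2.38, 3.36, 1.66, -1.0]
   -60 [0.03, 0.88, 2.24, 3.69, 1.82, -2.22] [0.03, 0.59, 2.33, 3.68, 1.64, -1.0]
   -50 [0.14, 0.87, 2.17, 3.96, 1.77, 0.0] [0.14, 0.61, 2.25, 3.95, 1.64, 0.0]
520 30
   -80 [-0.28, 1.08, 2.16, 3.03, 2.19, 0.0] [-0.28, 0.81, 2.28, 3.04, 2.04, 0.0]
   -70 [-0.14, 1.08, 2.14, 3.36, 2.17, -1.92] [-0.14, 0.81, 2.26, 3.34, 2.03, 2.14]
   -60 [-0.02, 1.07, 2.11,
[... 1571 characters left out ...]
4, 1.53, 0.0] [-0.15, 0.69, 1.99, 3.34, 1.38, 0.0]
   -60 [-0.05, 0.92, 1.87, 3.6, 1.52, 2.09] [-0.05, 0.71, 1.94, 3.61, 1.39, -1.48]
   -50 [0.03, 0.94, 1.8, 3.84, 1.53, 0.0] [0.03, 0.74, 1.86, 3.85, 1.42, 0.0]
   -40 [0.09, 0.97, 1.7, 4.06, 1.55, 0.0] [0.09, 0.78, 1.76, 4.07, 1.48, 0.0]
680 30
   -80 [-0.25, 1.08, 1.79, 3.08, 1.83, 0.0] [-0.25, 0.87, 1.89, 3.08, 1.71, 1.53]
   -70 [-0.16, 1.08, 1.78, 3.31, 1.82, 0.0] [-0.16, 0.88, 1.87, 3.31, 1.71, -2.4]
   -60 [-0.07, 1.09, 1.74, 3.54, 1.81, -1.79] [-0.07, 0.89, 1.83, 3.53, 1.71, 0.0]
   -50 [-0.0, 1.11, 1.67, 3.75, 1.8, 0.0] [-0.0, 0.91, 1.76, 3.74, 1.72, 0.0]
   -40 [0.05, 1.13, 1.59, 3.93, 1.81, 0.0] [0.05, 0.94, 1.68, 3.92, 1.74, 0.0]
```

```bash
python3 - <<'E'
from ik import *
q=s['joints']
R=Ro.from_euler('xyz',s['eef_rot'])
for a,up in ((50,2),(53,2),(55,2),(55,0)):
  G=goal(a,up,-90); q0=[.1,1.1,1,-.95,2.3,-.8]
  print(a,up,'rotvec',np.degrees((Ro.from_matrix(G)*R.inv()).as_rotvec()))
  for p in ([510,0,260],[510,-10,200],[510,-10,115],[505,-84,115],[505,-84,200]):
    r=solve(np.array(p,float),G,[q0]); print('  ',p,round(r.cost,6),r.x.round(3))
E
```

```text
50 2 rotvec [-10.48   82.069 -10.778]
   [510, 0, 260] 0.0 [ 0.188  0.948  1.039 -0.989  2.518 -0.87 ]
   [510, -10, 200] 0.0 [ 0.175  1.025  1.048 -0.912  2.458 -0.766]
   [510, -10, 115] 0.0 [ 0.175  1.159  1.012 -0.827  2.396 -0.653]
   [505, -84, 115] 0.0 [ 0.075  1.123  1.087 -0.908  2.308 -0.685]
   [505, -84, 200] 0.0 [ 0.075  0.988  1.122 -0.986  2.366 -0.798]
53 2 rotvec [ -8.336  82.394 -13.237]
   [510, 0, 260] 0.0 [ 0.171  0.962  1.013 -0.963  2.552 -0.856]
   [510, -10, 200] 0.0 [ 0.158  1.039  1.021 -0.884  2.491 -0.752]
   [510, -10, 115] 0.0 [ 0.158  1.171  0.984 -0.796  2.427 -0.639]
   [505, -84, 115] 0.0 [ 0.058  1.138  1.056 -0.881  2.341 -0.678]
   [505, -84, 200] 0.0 [ 0.058  1.003  1.092 -0.962  2.4   -0.791]
55 2 rotvec [ -6.902  82.588 -14.876]
   [510, 0, 260] 0.0 [ 0.16   0.971  0.996 -0.944  2.574 -0.845]
   [510, -10, 200] 0.0 [ 0.147  1.047  1.004 -0.864  2.512 -0.74 ]
   [510, -10, 115] 0.0 [ 0.147  1.18   0.967 -0.774  2.447 -0.627]
   [505, -84, 115] 0.0 [ 0.047  1.147  1.036 -0.863  2.362 -0.671]
   [505, -84, 200] 0.0 [ 0.047  1.013  1.072 -0.946  2.423 -0.784]
55 0 rotvec [ -5.734  81.09  -14.093]
   [510, 0, 260] 0.0 [ 0.16   0.96   0.993 -0.914  2.559 -0.825]
   [510, -10, 200] 0.0 [ 0.147  1.034  1.005 -0.837  2.495 -0.724]
   [510, -10, 115] 0.0 [ 0.147  1.164  0.973 -0.751  2.426 -0.614]
   [505, -84, 115] 0.0 [ 0.048  1.132  1.041 -0.84   2.342 -0.66 ]
   [505, -84, 200] 0.0 [ 0.048  1.     1.073 -0.92   2.406 -0.772]
```

>>> jog_arm(plan=[-0.014,-0.022,0,-1.05,8.2,-1.08,-0.027,-0.045,0,-2.1,16.4,-2.15,-0.041,-0.067,0,-3.15,24.6,-3.2,-0.055,-0.09,-0.01,-4.2,32.8,-4.3,-0.069,-0.111,-0.02,-5.25,41,-5.4,-0.082,-0.134,-0.03,-6.3,49.2,-6.5,-0.096,-0.156,-0.04,-7.3,57.4,-7.5,-0.11,-0.178,-0.05,-8.4,65.6,-8.6,-0.123,-0.2,-0.055,-9.4,73.8,-9.7,-0.137,-0.223,-0.061,-10.5,82,-10.8,-0.137,-0.223,-0.061,-10.5,82,-10.8,-0.137,-0.223,-0.061,-10.5,82,-10.8,-0.137,-0.223,-0.061,-10.5,82,-10.8])

```text
clock: 3.7
eef_pos: [508.5, 3.4, 265.9]
eef_rot: [-1.547, 0.005, 2.273]
wrist_force: [-0.6, 1.1, -0.3]
finger_gap: 0.2
finger_force: 0.0
```

```bash
python3 k.py; python3 - <<'E'
from h import *
im,d,c=snap('top'); cv2.imwrite('pics/top2.png',im[:,:,::-1])
P,im,d=pts('top')
# lip front edge
e=[]
for v in range(140,240,8):
    r=P[v,290:350]; m=np.where(abs(r[:,2]-152)<7)[0]
    if len(m): e.append(r[m[0]])
e=np.array(e); print(e)
m=(abs(P[:,:,2]-152.5)<5); m[:,:300]=0;m[:105]=0;m[260:]=0;m[:,356:]=0; q=P[m]; print(len(q),q.min(0),q.max(0),np.median(q,0))
E
```

```text
3.7 [508.522   3.385 265.925] [ 0.194  0.934  1.043 -0.985  2.519 -0.867]
tool x,y,z cols [[-0.646, -0.015, -0.764], [0.764, -0.019, -0.645], [-0.005, -1.0, 0.024]]
[[ 720.575 -104.887  149.975]
 [ 701.638 -102.832  151.153]
 [ 682.58   -98.472  153.292]
 [ 664.538  -96.524  150.196]
 [ 645.717  -92.201  151.815]
 [ 627.274  -87.926  151.288]
 [ 608.77   -85.933  151.996]
 [ 590.346  -81.672  152.204]
 [ 572.051  -79.701  151.956]
 [ 553.81   -75.459  150.745]
 [ 535.521  -73.503  152.089]
 [ 517.31   -69.286  152.441]
 [ 499.161  -65.062  150.998]]
2202 [ 456.871 -154.562  147.541] [789.53  -63.02  157.452] [ 631.744 -107.814  152.391]
```

View pics/top2.png

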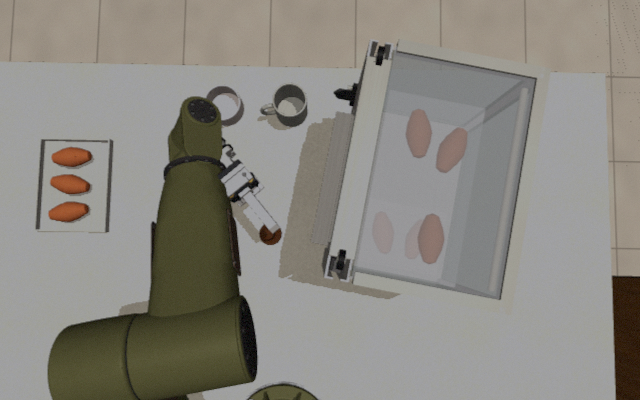

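>>> jog_arm(plan=[-0.005,-0.025,0,0,0,0,-0.005,-0.025,-0.04,0,0,0,-0.005,-0.025,-0.08,0,0,0,-0.005,-0.025,-0.12,0,0,0,-0.005,-0.025,-0.146,0,0,0,-0.005,-0.025,-0.146,0,0,0,-0.005,-0.025,-0.146,0,0,0])

```text
clock: 4.45
eef_pos: [503.8, -21.9, 119.6]
eef_rot: [-1.543, 0.004, 2.272]
wrist_force: [0.9, -0.1, -0.1]
finger_gap: 0.1
finger_force: 0.0
```

```bash
python3 k.py; python3 - <<'E'
from h import *
im,d,c=snap('scene'); cv2.imwrite('pics/scene2.png',cv2.resize(im[:320,150:550,::-1],(800,640))[:600])
E
```

```text
4.45 [503.835 -21.889 119.639] [ 0.161  1.128  1.056 -0.83   2.371 -0.644]
tool x,y,z cols [[-0.645, -0.019, -0.764], [0.764, -0.021, -0.645], [-0.004, -1.0, 0.028]]
```

View pics/scene2.png

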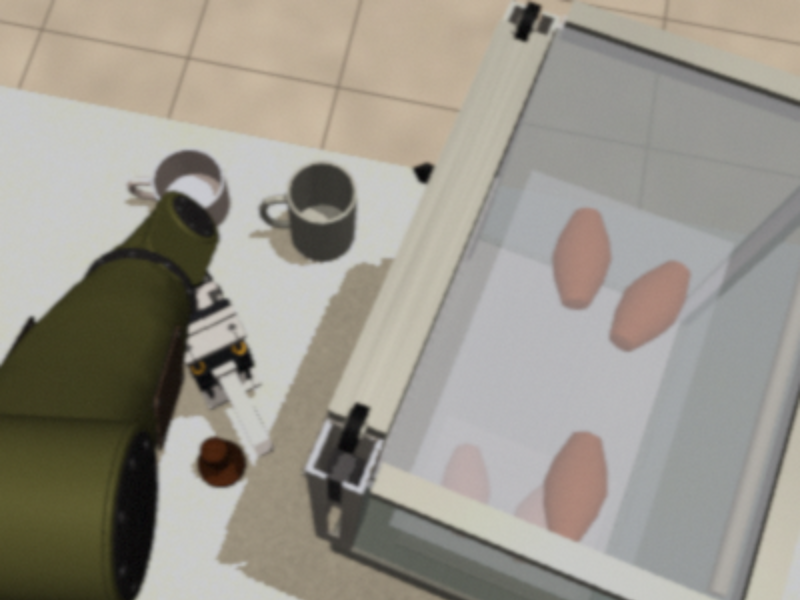

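The fingers at (255,440) are clear of the tamper (220,462), jug (320,210) and cup (190,185). Next I slide them under the lip.

>>> jog_arm(plan=[0,0,-0.007,0,0,0,0,-0.02,-0.007,0,0,0,0,-0.035,-0.007,0,0,0,0,-0.05,-0.007,0,0,0,0,-0.065,-0.007,0,0,0,0,-0.07,-0.007,0,0,0,0,-0.07,-0.007,0,0,0,0,-0.07,-0.007,0,0,0])

```text
clock: 5.3
eef_pos: [503.3, -92.2, 111.5]
eef_rot: [-1.541, 0.003, 2.272]
wrist_force: [0.3, -0.4, -0.9]
finger_gap: 0.6
finger_force: 0.0
```

>>> jog_arm(plan=[0,0,0.003,0,0,0,0,0,0.006,0,0,0,0,0,0.009,0,0,0,0,0,0.012,0,0,0,0,0,0.015,0,0,0,0,0,0.018,0,0,0,0,0,0.021,0,0,0,0,0,0.021,0,0,0])

```text
clock: 6.1
eef_pos: [503.3, -92.4, 132.7]
eef_rot: [-1.541, 0.003, 2.271]
wrist_force: [0.5, -0.3, -0.7]
finger_gap: 0.1
finger_force: 0.4
```

```bash
cat > m.py <<'E'
from h import *
import sys
Z=[];Y=[]
for i in range(int(sys.argv[1])):
    snap('top'); P,im,d=pts('top')
    m=np.zeros((400,640),bool); m[118:200,312:350]=1
    g=m&(abs(P[:,:,2]-float(sys.argv[2]))<9)&(P[:,:,1]<-60)
    # keep lip: within 30 mm behind front edge line
    off=P[:,:,1]-(-66.5-.18*(P[:,:,0]-505)); g&=(off<-4)&(off>-30)
    Z.append(np.median(P[:,:,2][g])); q=P[91:96,337:352,2]; Y.append(np.median(q[abs(q-220)<7]))
print('lip',np.mean(Z),'ptr',np.mean(Y),np.round(Z,2),np.round(Y,2),g.sum())
s=manip.read_state(); print(s['clock'],s['eef_pos'],s['wrist_force'],s['joints'][3])
E
python3 m.py 2 153
```

```text
lip 158.33961230141938 ptr 219.36846915143673 [158.31 158.37] [219.37 219.37] 910
6.2 [503.256 -92.491 132.703] [0.571 0.283 0.183] -0.9272600761315668
```

>>> jog_arm(plan=[0,0,0.002,0,0,0,0,0,0.005,0,0,0,0,0,0.01,0,0,0,0,0,0.016,0,0,0,0,0,0.022,0,0,0,0,0,0.028,0,0,0,0,0,0.034,0,0,0,0,0,0.039,0,0,0,0,0,0.043,0,0,0,0,0,0.046,0,0,0,0,0,0.049,0,0,0,0,0,0.051,0,0,0,0,0,0.053,0,0,0,0,0,0.054,0,0,0,0,0,0.055,0,0,0,0,0,0.055,0,0,0,0,0,0.055,0,0,0])

```text
clock: 7.9
eef_pos: [503.3, -92.5, 187.6]
eef_rot: [-1.541, 0.003, 2.271]
wrist_force: [-1.4, -0.6, -4.6]
finger_gap: 0.4
finger_force: 1.6
```

```bash
python3 m.py 8 214; python3 - <<'E'
from h import *
P,im,d=pts('top')
for v in range(120,200,10):
    r=P[v,300:352]; m=abs(r[:,2]-214)<7; print(v,r[m].mean(0),m.sum())
cv2.imwrite('pics/top3.png',cv2.resize(im[70:260,270:400,::-1],None,fx=3,fy=3))
E
```

```text
lip 213.27174115446218 ptr 219.4892009257194 [213.25 213.24 213.29 213.27 213.22 213.27 213.28 213.35] [219.67 219.19 219.75 219.73 219.44 219.13 219.55 219.47] 986
8.3 [503.283 -92.45  187.557] [-1.893 -0.419 -2.932] -0.9774093556805457
120 [ 751.294 -129.673  213.581] 18
130 [ 729.289 -125.64   213.158] 18
140 [ 707.227 -121.598  213.258] 18
150 [ 685.208 -117.555  213.543] 18
160 [ 663.426 -113.565  212.962] 18
170 [ 641.644 -109.586  212.701] 18
180 [ 619.842 -105.571  213.097] 18
190 [598.092 -98.361 213.333] 19
```

View pics/top3.png

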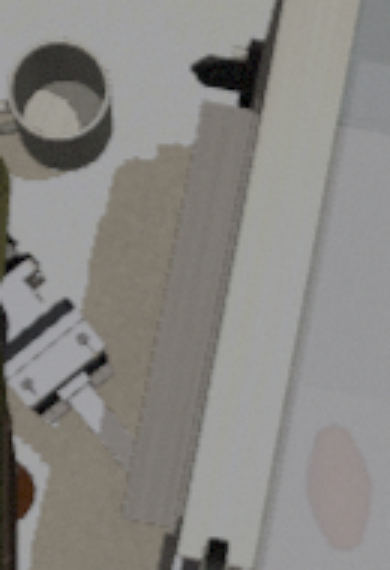

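The crop shows the lip's far end at (225,105) just below the pointer at (225,72), with the fingertips under the lip at (125,445). About 6 mm remain.

>>> jog_arm(plan=[0,0,0.001,0,0,0,0,0,0.002,0,0,0,0,0,0.003,0,0,0,0,0,0.004,0,0,0,0,0,0.005,0,0,0,0,0,0.0055,0,0,0,0,0,0.006,0,0,0,0,0,0.006,0,0,0,0,0,0.006,0,0,0])

```text
clock: 9.2
eef_pos: [503.3, -92.5, 193.5]
eef_rot: [-1.541, 0.003, 2.271]
wrist_force: [-0.9, -0.7, -4.1]
finger_gap: 0.4
finger_force: 2.1
```

```bash
python3 m.py 10 219; python3 - <<'E'
from h import *
P,im,d=pts('top')
q=P[90:98,337:353].reshape(-1,3); q=q[abs(q[:,2]-219.5)<8]; print('ptr mean',q.mean(0),len(q))
m=np.zeros(d.shape,bool); m[112:150,312:350]=1
off=P[:,:,1]-(-66.5-.18*(P[:,:,0]-505)); g=m&(off<-4)&(off>-30)&(abs(P[:,:,2]-219.5)<8); print('far lip',P[g].mean(0),g.sum())
E
```

```text
lip 219.20855575649344 ptr 219.3690675536991 [219.19 219.25 219.12 219.19 219.26 219.21 219.18 219.27 219.15 219.27] [219.16 219.68 218.93 219.29 219.33 219.44 219.44 219.42 219.79 219.21] 993
9.7 [503.286 -92.463 193.53 ] [-0.999 -0.296 -2.749] -0.9836594342629599
ptr mean [ 808.225 -132.953  219.398] 128
far lip [ 726.561 -123.459  219.383] 458
```

>>> jog_arm(plan=[0,0,-0.004,0,0,0,0,0,-0.012,0,0,0,0,0,-0.02,0,0,0,0,0,-0.025,0,0,0,0,0.02,-0.025,0,0,0,0,0.045,-0.025,0,0,0,0,0.07,-0.025,0,0,0,0,0.09,-0.025,0,0,0,0,0.11,0,0,0,0,0,0.13,0.03,0,0,0,0,0.13,0.05,0,0,0,0,0.13,0.05,0,0,0,0,0.13,0.05,0,0,0])

```text
clock: 11.0
eef_pos: [503.2, 37.9, 243.1]
eef_rot: [-1.541, 0.003, 2.272]
wrist_force: [-0.1, -0.5, -0.6]
finger_gap: 0.4
finger_force: 0.0
```

```bash
python3 m.py 8 219; python3 - <<'E'
from h import *
P,im,d=pts('top'); cv2.imwrite('pics/top4.png',im[:,:,::-1])
E
```

```text
lip 219.24884882951864 ptr 219.51303470044033 [219.23 219.18 219.21 219.3  219.24 219.31 219.29 219.22] [219.6  220.08 219.53 219.17 219.53 219.15 219.43 219.61] 992
11.4 [503.266  37.422 243.085] [ 0.15   0.178 -0.211] -0.9061381787846081
```

View pics/top4.png

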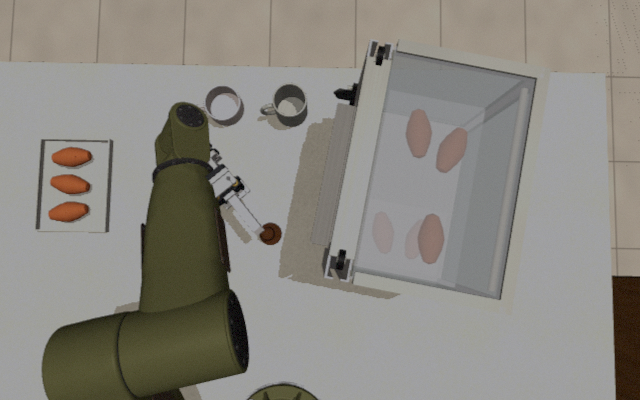

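The window stands level with the pointer, within about 0.3 mm. The arm is clear, with the tip at (262,228) well above the tamper. The jug (290,105), cup (222,105) and tamper (270,233) have not moved. I'm handing in.

```bash
python3 -c "
from cell import manip
print(manip.sign_off())"
```

```text
the job is handed in; nothing more can be done
None
```

The window was pushed up from under the finger strip until the lip was level with the pointer, within about 0.3 mm by the top camera; it stayed there with the hand clear, the pointer, jug, cup and tamper looked unmoved, and the job was handed in at about 11.4 s.

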